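# Shut and latch the drop-front stock case

### The arm

A 7-joint arm with a two-finger parallel gripper is mounted at the origin on the work surface. World frame = base frame: x ahead of the robot, y to its left, z up, the work surface at z = 0. Lengths are in mm, angles in rad, forces in N, time in s.
With the tool pointing down it reaches from about 350 to 900 mm from the base axis. Payload 8.1 kg.
Tool frame: the origin (TCP) lies between the finger pads; the fingertips stand 25 mm ahead of it and the grasp point (between the pads) lies 6 mm ahead of it; z points along the fingers, y is the line along which they close (so a half turn about z gives the same grasp; the last joint's range is limited). The gripper opens to 92 mm and grips with 3 to 60 N. Pads are 19 mm wide; open, the fingers measure 130 mm over their backs; the gripper's body (75 mm by 190 mm) begins 47 mm behind the grasp point.
Start: joints at [-1.397, 0.434, 0.025, 1.573, -0.012, 1.134, -0.075], TCP at [170.826, 601.214, 251.742] pointing down, gripper open.
Joint ranges: [-2.62, 2.62], [-0.44, 2.09], [-1.27, 1.32], [0.08, 2.57], [-1.32, 4.46], [0.12, 2], [-2.74, 2.74]. Speed limits (rad/s): [2.22, 2.22, 3.01, 3.01, 3.14, 3.14, 3.14].

### API

Orientations are given as a 3x3 rotation matrix whose columns are the frame's x, y, z axes.
In Python, from workcell import env gives the robot as it stands.
- The arm moves only by the tool play_rows, never from a script. Its arguments are lists of equal length, an entry for each row: "xyz": the shift along the tool's x, y, z as a fraction of full scale, a list of three; "rot": the turn, a rotation vector about the tool's x, y, z as a fraction of full scale, a list of three; "jaw": the opening, from -1 (shut) to 1 (fully open). In form: {"xyz": [[x, y, z], ...], "rot": [[ax, ay, az], ...], "jaw": [jaw, ...]}. A call has 1 to 20 rows; each row shifts and turns the commanded pose from where the row before left it, along the tool's axes as they then stand; what a row does not reach is not made up. Full scale, the value 1, is 0.02 m for a shift and 5 degrees for a turn. A row lasts 1/12 s, in which the tool goes at most 41.7 mm and 7.16 degrees, less where a joint would pass 70% of its speed; a pose out of reach is approached as far as the arm can. A call with a number of a shift or a turn outside -1 to 1 is refused whole. A call with a gripper value outside its range is refused whole. The fingers move at their own pace and stop on an object; "newtons" is the grip in N (left out, the last holds). Time passes only in rows, so rows that do not move let the fingers close. It gives the time, the measured TCP pose, the force, the opening and the grip force at its end, in the units of the state.
- env.read_state(): the state, without advancing time (a new reading comes with each control period).
- env.read_camera(name): name is "scene" or "top"; returns a dict with "frame" (420x560x3 uint8, blue, green, red), "fx", "fy", "cx", "cy" (pixels), "eye" and "attitude" of the camera in the world. Camera axes: x right, y down, z forward; pixel columns grow to the right and rows downward; lengths in mm; the calibration is good to about 2 mm. A picture is of the moment at which its call begins. There is no depth.
- env.close_job(): hands the job in; it is judged then, once.
Trained networks look in the newest picture that a camera, given by its name, has taken for a name from the list of things; names that differ only in an ending like _2 or _b are one class to them, and where a whole thing is asked for, a point or a joint stands for the part that bears it (a point fixed in the world has none). Each returns a list of dicts, best first, with "score" (0 to 1); they miss things now and then, are a little off and sometimes report something else, mostly with a low value. They report only what shows in the picture. A call takes as long as a camera call.
- env.recognise(camera, label): "extent" ([left, top, width, height] in pixels, round what is visible of it).
- env.pinpoint(camera, label): "at" ([row, column] in pixels: a listed point, or the origin of a listed thing).
The state is a dict: "time": time; "joints": joint angles; "qvel": joint speeds; "effort": joint torques, N m; "tool_pos": TCP position; "tcp_rot": TCP orientation; "contact_force": force on the tool from outside, world axes, zero at the start; "moment": the same for the moment, N m; "opening": finger opening in mm; "grip_force": force on a finger pad.
Only numpy, scipy, OpenCV 4.12 (cv2) and the standard library are available. Lean on these libraries where they do the work, as an engineer would, in place of code of your own. Each camera call takes 0.05 s, during which the arm holds its last target. There are 200 camera calls.

### The job

Pack up the red stock case on the gift-shop counter: gently push its drop front up until it rests on the rubber seal, hook the latch's loop under the keeper's lip on top of the front, then press the lever down over centre so that it stays down and the latch holds the front tight by itself. Use only light force on the case and latch, no harder than a firm finger push, and leave everything else standing where it is, including the little tin on the case.

Things in the scene. Friction and masses are not known exactly. Their poses are not given: they have to be found in the camera images.
- case: Red upright stock case with aluminium edges, 300 mm wide (y), 180 mm high, fixed to the counter; the box spans x = 0 to 130 mm. Origin: on the counter, mid-foot of its opening plane; -x points out of the open front, z up. A steel draw latch is mounted on the middle of its top (y = 0).
- pivot (a point): Middle of the lever's pivot, whose axis runs along the case's y: x = 34 mm, y = 0, z = 202 mm in the case's frame (22 mm above the case's top).
- seal (a point): Middle of the seal's top run, at its free face (x = -8, z = 174 mm in the case's frame). Black rubber seal round the opening, 8 mm proud of it; springy: about 14 N per mm that the top of the front is pressed into it, so closing the front flush by hand takes far too much force; just touch it.
- front: Red drop front with a yellow panel, 300 wide, 22 thick, 164 mm high, hinged along its foot. Origin: on the hinge (x = -1, z = 16 mm of the case); z runs up the front; the slab spans x = -22 to 0, z = 0 to 164 mm. Starts leaning out 0.12 to 0.32 rad, stays where left (3 to 5 N at the top move it). On the seal it leans 0.047 rad; latched 0.012 to 0.03.
- front_top (a point): Middle of the front's outer upper edge (x = -22, z = 164 mm in the front's frame).
- keeper (a point): Nominal centre of the seated cross pin (x = -11, z = 180.5 mm in the front's frame). Keeper: dark steel upright, 22 mm wide, 22 mm high, on the front's top edge, its 3 mm lip points away from the case, lip underside 19 mm above that edge. The pin seats under the lip against the upright; the lip's point is 3.5 mm further out. Slotted screws: the real keeper sits up to 1.5 mm in or out of this.
- loop: The latch's loop: two 4 mm steel legs 67 mm long, 33 mm apart, straddling lever and keeper, joined by a cross pin. Origin: the loop's pivot pin in the lever, 18 mm from the lever's pivot, 67.3 mm from the cross pin's centre. Stiff pivot: stays where left. Starts standing roughly upright; swing it forward and down to the front, where pulling it lifts the lever with it.
- bar (a point): Centre of the loop's 5 mm cross pin (along y), which turns freely in the legs. An 8 mm brass dome at each end, 47 mm over the domes: grip these from above across y, with the last 10 mm of the fingertips (the seated pin is 16 mm above the front's top), and the loop pivots in the grip. Held so, the pin can be led anywhere 55 to 80 mm from the lever's pivot; lever and loop follow (2 to 4 N).
- lever (a joint): Angle of the latch's lever: 0 shut, flat towards the case's back; 1.57 upright; up to 2.3 leaning over the front. Starts 0.45 to 0.95, stays where left. With the pin seated and just taut it stands at 1.05 to 1.4; pressing on from there needs 4 to 9 N at 50 mm from the pivot; below about 0.3 it is over centre and snaps to 0, and stays. If shut with the loop unhooked, it holds nothing.
- lever_tip (a point): Upper face of the lever near its black tip, 64 mm along the lever from the pivot (10 mm above the pivot when shut). The lever is a steel plate 26 mm wide, 67 mm long; when it stands up, this face looks to the front. Shut, the face is 7 mm above the pivot.
- tin: Small round blue tin with a brass lid, 50 mm across, 31 mm high, standing loose on the case's top near a back corner. Origin: centre of its underside.
- mug: White mug, 82 mm across, 95 mm high. Origin: centre of its underside.
- globe: Snow globe, 72 mm across, 86 mm high. Origin: centre of its underside.
- giftbox: Yellow gift box with red ribbon, 90 x 120 x 65 mm. Origin: centre of its underside.
- car: Green and white wooden toy car, 100 x 64 x 60 mm. Origin: centre of its underside.
- candle: Amber jar candle with wooden lid, 68 mm across, 82 mm high. Origin: centre of its underside.

How it is judged:
By the outcome, as a careful person would: the job done as asked, in the order asked, and still so for the second after the job is handed in, with the robot touching nothing.
It also fails if it takes over 61 s, if anything falls off the work surface, if the arm or the gripper's body presses on something with over 40 N, if the wrist force passes 120 N, or if a joint passes its speed limit or range.

## Working session

There is one attempt and no reset: what is moved stays moved. The work goes in short steps, Python scripts to look and compute and a tool call to move; the robot and the scene stay as the last step left them, time stands still between calls to the robot, and variables do not carry over. Pictures are saved under pics/ and viewed, at most 10 in all, crops included, and the job is handed in when it is done.

Besides the shell and the picture viewer there is one more tool, called in YAML: its name, and indented under it one key for each argument. play_rows: Moves the arm, as the interface text tells. Shift numbers are shares of 0.02 m and turn numbers shares of 5 degrees, none past 1 either way. Its arguments: {"type":"object","properties":{"xyz":{"type":"array","items":{"type":"array","items":{"type":"number","minimum":-1,"maximum":1}}},"rot":{"type":"array","items":{"type":"array","items":{"type":"number","minimum":-1,"maximum":1}}},"jaw":{"type":"array","items":{"type":"number"}},"newtons":{"type":"number"}},"required":["xyz","rot","jaw"]}

```bash
mkdir -p pics; ls
cat > h.py <<'E'
import numpy as np, cv2
from workcell import env
def snap(n,f=None):
    c=env.read_camera(n)
    if f: cv2.imwrite('pics/'+f,c['frame'])
    return c
def ray(c,rc):
    A=np.array(c['attitude']);r,k=rc
    d=A@np.array([(k-c['cx'])/c['fx'],(r-c['cy'])/c['fy'],1]);return np.array(c['eye']),d/np.linalg.norm(d)
def proj(c,p):
    q=np.array(c['attitude']).T@(np.asarray(p,float)-np.array(c['eye']));return np.array([c['fy']*q[1]/q[2]+c['cy'],c['fx']*q[0]/q[2]+c['cx']])
def tri(rays):
    M=np.zeros((3,3));b=np.zeros(3)
    for e,d in rays:
        P=np.eye(3)-np.outer(d,d);M+=P;b+=P@e
    p=np.linalg.solve(M,b);return p,[round(float(np.linalg.norm((np.eye(3)-np.outer(d,d))@(p-e))),1) for e,d in rays]
E
python3 - <<'E'
from h import *
s=env.read_state();print({k:np.round(v,3).tolist() for k,v in s.items()})
C={n:snap(n,n+'0.png') for n in('scene','top')}
for n in C: print(n,C[n]['fx'],C[n]['cx'],C[n]['cy'],np.round(C[n]['eye'],1),np.round(C[n]['attitude'],3).tolist())
for l in ['case','pivot','seal','front','front_top','keeper','loop','bar','lever_tip','tin','mug','globe','giftbox','car','candle']:
    R=[];o=[]
    for n in C:
        p=env.pinpoint(n,l)
        if p: R.append(ray(C[n],p[0]['at']));o.append((n,np.round(p[0]['at'],1).tolist(),round(p[0]['score'],2)))
    print(l,o, [np.round(tri(R)[0],1).tolist(),tri(R)[1]] if len(R)>1 else '')
E
```

```text
pics
{'time': 0.0, 'joints': [-1.397, 0.435, 0.025, 1.574, -0.012, 1.134, -0.075], 'qvel': [0.0, -0.001, 0.001, 0.002, 0.0, 0.0, -0.001], 'effort': [0.0, -66.783, 0.986, -31.448, -0.06, 0.042, 0.0], 'tool_pos': [170.712, 600.733, 250.947], 'tcp_rot': [[-0.962, 0.273, -0.0], [0.273, 0.962, -0.002], [-0.0, -0.002, -1.0]], 'contact_force': [0.571, 0.111, -0.134], 'moment': [0.006, -0.015, -0.077], 'grip_force': 0.0, 'opening': 91.564}
scene 458.537852977409 275.31113030066825 214.01590797891504 [1104.4 -739.5  876.8] [[0.756, 0.379, -0.534], [0.654, -0.464, 0.597], [-0.021, -0.801, -0.598]]
top 382.58625606720267 281.9453574034146 206.67708312027614 [ 300.   -41.4 1184.6] [[0.009, -0.989, 0.151], [-1.0, -0.007, 0.016], [-0.015, -0.151, -0.988]]
case [('top', [197.2, 281.5], 0.97)] 
pivot [('scene', [215.5, 304.0], 0.87), ('top', [164.0, 285.4], 0.74)] [[563.8, -32.6, 207.0], [1.6, 1.6]]
seal [('scene', [217.7, 291.6], 0.63), ('top', [180.9, 278.7], 0.76)] [[521.4, -18.9, 173.4], [4.4, 4.4]]
front [('top', [190.0, 280.6], 0.73)] 
front_top [('scene', [208.9, 279.9], 0.8), ('top', [204.2,
[... 423 characters left out ...]
80.0, 278.9], 0.73)] [[544.9, 1.1, 180.8], [25.8, 25.8]]
tin [('scene', [279.7, 153.7], 0.72), ('top', [136.0, 248.0], 0.76)] [[534.0, -174.0, 260.8], [244.4, 244.4]]
mug [('scene', [184.4, 332.5], 0.8), ('top', [243.0, 152.5], 0.65)] [[366.8, 379.7, 6.2], [4.6, 4.6]]
globe [('scene', [384.0, 201.7], 0.92), ('top', [169.2, 411.6], 0.61)] [[602.0, -428.0, 7.8], [1.1, 1.1]]
giftbox [('scene', [333.1, 139.2], 0.84), ('top', [234.5, 416.8], 0.93)] [[394.9, -434.3, 15.7], [1.0, 1.0]]
car [('scene', [206.4, 380.6], 0.9), ('top', [184.3, 149.7], 0.82)] [[551.6, 402.7, -14.0], [1.4, 1.4]]
candle [('scene', [217.7, 302.7], 0.65), ('top', [274.8, 373.3], 0.88)] [[429.9, -149.6, 246.8], [178.5, 178.5]]
```

Run:
```python
import cv2,numpy as np
a=cv2.imread('pics/scene0.png')[120:320,190:450];b=cv2.imread('pics/top0.png')[80:280,160:420]
cv2.imwrite('pics/m0.png',np.vstack([cv2.resize(x,None,fx=1.5*1.0,fy=1.5,interpolation=cv2.INTER_CUBIC) for x in (a,b)]))
cv2.imwrite('pics/a.png',cv2.resize(a,(780,600),interpolation=cv2.INTER_CUBIC));cv2.imwrite('pics/b.png',cv2.resize(b,(780,600),interpolation=cv2.INTER_CUBIC))
```

```text
(no output)
```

View pics/a.png

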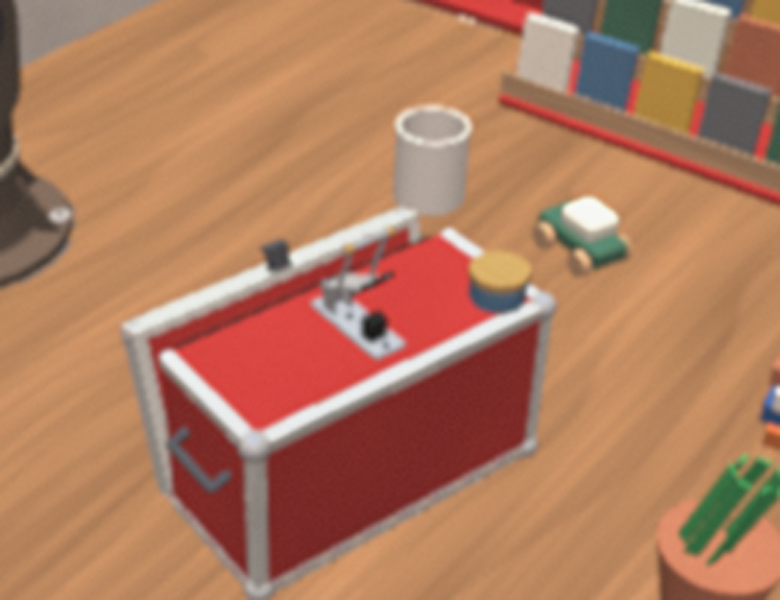

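View pics/b.png

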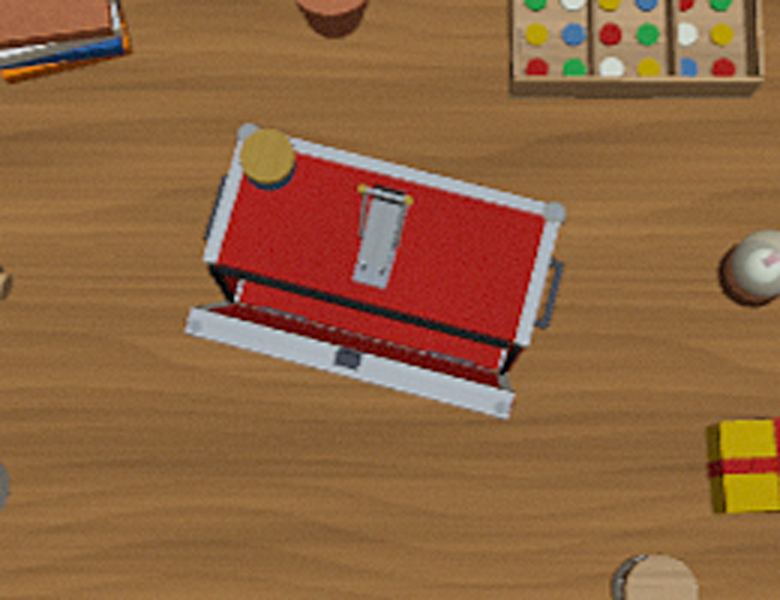

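Top view: the case is yawed about −15°, front leaning out, keeper at (row 200, col 275), loop upright with domes at about (row 145, col 288), and the tin in the back-left corner. The scene view agrees. Next I fit the full pose from the corners and points.

```bash
cat > fit.py <<'E'
from h import *
from scipy.optimize import least_squares
def case2w(P,p):
    x,y,a=P[:3];c,s=np.cos(a),np.sin(a);return np.array([x+c*p[0]-s*p[1],y+s*p[0]+c*p[1],p[2]])
def front(l,p): # front pt -> case
    c,s=np.cos(l),np.sin(l);return [-1+c*p[0]-s*p[2],p[1],16+c*p[2]+s*p[0]]
def lev(t,u,n=0,y=0): return [34+u*np.cos(t)-n*np.sin(t),y,202+u*np.sin(t)+n*np.cos(t)]
E
python3 - <<'E'
from fit import *
C={n:snap(n) for n in('scene','top')}
# P: x,y,yaw,lean,barx,barz, lever
O=[]
def T(f,col,row,n,w=1): O.append((n,f,(row,col),w))
k=lambda q:(lambda P:q)
for n,q,c,r in [('top',(130,150,180),243,123.7),('top',(130,-150,180),345,150.7),('top',(0,150,180),229,167.3),('top',(0,-150,180),335.7,195.3),
 ('scene',(0,-150,180),245.3,238.7),('scene',(130,-150,180),275,268.3),('scene',(130,150,180),371,220.7),('scene',(0,150,180),340.7,198.7),('scene',(130,-150,0),276,316.7),('scene',(130,150,0),367.7,270),
 ('scene',(34,0,202),304,215.5),('top',(34,0,202),285.4,164),('scene',(-8,0,174),291.6,217.7),('top',(-8,0,174),278.7,180.9)]: T(k(q),c,r,n)
F=lambda q:(lambda P:front(P[3],q))
for q,n,c,r in [((-22,150,164),'top',222.3,190.3),((-22,-150,164),'top',330,219),((-22,0,164),'top',273.6,204.2),((-22,0,164),'scene',279.9,208.9),((-11,0,180.5),'scene',278.8,202.2),((-11,0,180.5),'top',272,201.5)]: T(F(q),c,r,n)
B=lambda P:[P[4],0,P[5]]
for n,c,r in [('scene',308.9,197),('top',288.3,144.4)]: T(B,c,r,n)
T(lambda P:lev(P[6],64,10),314.7,228,'scene')
res=lambda P:np.concatenate([proj(C[n],case2w(P,f(P)))-rc for n,f,rc,w in O])
s=least_squares(res,[515,-20,-.25,.2,50,280,.6],loss='soft_l1')
print(np.round(s.x,3));print(np.round(s.fun.reshape(-1,2),1).tolist())
P=s.x
print('bar d',np.hypot(P[4]-34,P[5]-202))
for t in(.45,.6,.75,.95):
  L=lev(t,18);print(t,[np.round(proj(C[n],case2w(P,lev(t,64,10))),1) for n in C],'loop len',np.hypot(P[4]-L[0],P[5]-L[2]))
np.save('P.npy',P)
print(case2w(P,front(P[3],(-22,0,164))),case2w(P,[P[4],0,P[5]]))
E
```

```text
[ 5.25005e+02 -2.15610e+01 -2.57000e-01  2.74000e-01  6.91950e+01
  2.78036e+02 -9.40000e-02]
[[-1.9, -2.2], [-1.7, 1.8], [-1.2, -1.6], [-0.7, -0.6], [-0.0, -2.5], [1.3, -1.5], [-0.3, 2.8], [-2.3, -1.5], [7.1, -0.7], [3.1, -1.1], [0.4, -2.0], [2.2, -1.3], [-1.1, 0.3], [2.6, 1.4], [0.0, -1.2], [0.0, -1.5], [0.4, 0.8], [-1.3, -1.1], [0.7, 1.2], [-0.3, 2.8], [-0.1, 2.8], [0.5, -0.7], [-0.0, 4.0]]
bar d 83.78675587196743
0.45 [array([214.4, 316.1]), array([143.1, 289.4])] loop len 70.80045121897642
0.6 [array([210.5, 314.6]), array([144.4, 288.8])] loop len 68.94131565733176
0.75 [array([206.8, 312.7]), array([146.2, 288.1])] loop len 67.46333430013196
0.95 [array([202.1, 309.9]), array([149.4, 286.9])] loop len 66.18645603157658
[460.63495541  -4.61927967 167.92634166] [591.92071556 -39.17355235 278.03645191]
```

```bash
cat >> fit.py <<'E'
def measure(N,P0,lean=True):
    labs=['pivot','seal','front_top','keeper','bar','lever_tip'];acc={};C={}
    for i in range(N):
        for n in('scene','top'):
            C[n]=snap(n)
            for l in labs:
                p=env.pinpoint(n,l)
                if p: acc.setdefault((n,l),[]).append(p[0]['at'])
    f={'pivot':lambda P:(34,0,202),'seal':lambda P:(-8,0,174),'front_top':lambda P:front(P[3],(-22,0,164)),'keeper':lambda P:front(P[3],(-11,0,180.5)),'bar':lambda P:(P[4],0,P[5]),'lever_tip':lambda P:lev(P[6],64,10)}
    med={k:np.median(v,0) for k,v in acc.items()}
    return C,med,f
def delta(pos,R,tgt): return np.round(np.array(R).T@(np.array(tgt)-np.array(pos))/20,2) # in row units
def w2case(P,w):
    x,y,a=P[:3];c,s=np.cos(a),np.sin(a);d=np.array(w[:2])-[x,y];return np.array([c*d[0]+s*d[1],-s*d[0]+c*d[1],w[2]])
E
python3 - <<'E'
from fit import *
P0=np.load('P.npy');C,med,f=measure(6,P0)
for k,v in med.items(): print(k,np.round(v,1),end=' ')
cor=[('top',(130,150,180),243,123.7),('top',(130,-150,180),345,150.7),('top',(0,150,180),229,167.3),('top',(0,-150,180),335.7,195.3),('scene',(0,-150,180),245.3,238.7),('scene',(130,-150,180),275,268.3),('scene',(130,150,180),371,220.7),('scene',(0,150,180),340.7,198.7)]
def res(P):
    r=[proj(C[n],case2w(P,f[l](P)))-v for (n,l),v in med.items()]
    r+=[(proj(C[n],case2w(P,q))-(b,a))*.5 for n,q,a,b in cor]
    t=lev(P[6],18);r.append([np.hypot(P[4]-t[0],P[5]-t[2])-67.3,0])
    return np.concatenate(r)
P0[6]=.6;s=least_squares(res,P0,loss='soft_l1');P=s.x
print();print(np.round(P,3));print(np.round(s.fun.reshape(-1,2),1).tolist())
np.save('P.npy',P)
st=env.read_state();l=P[3]
ft=front(l,(-22,0,164));tgt=case2w(P,[ft[0]-9.5-22,0,ft[2]+10])
print(st['time'],ft,w2case(P,st['tool_pos']),tgt,delta(st['tool_pos'],st['tcp_rot'],tgt),np.arctan2(-st['tcp_rot'][1][0],-st['tcp_rot'][0][0]))
E
```

```text
('scene', 'pivot') [215.7 303.5] ('scene', 'seal') [218.2 292.1] ('scene', 'front_top') [209.4 280.2] ('scene', 'keeper') [201.9 280.4] ('scene', 'bar') [198.2 313. ] ('scene', 'lever_tip') [212.4 315.2] ('top', 'pivot') [166.  285.3] ('top', 'seal') [180.4 279.4] ('top', 'front_top') [204. 274.] ('top', 'keeper') [202.2 273.6] ('top', 'bar') [143.7 286.6] ('top', 'lever_tip') [142.8 287.8] 
[ 5.26913e+02 -2.04450e+01 -2.61000e-01  2.87000e-01  7.06110e+01
  2.75258e+02  5.44000e-01]
[[0.3, -0.6], [-1.4, 0.7], [-1.8, -0.9], [0.9, 0.1], [0.1, -0.0], [-0.3, 0.8], [-0.5, -1.6], [2.5, 0.3], [0.6, -0.3], [-0.9, 0.5], [0.3, 0.8], [0.3, 1.0], [-1.4, -1.2], [-1.1, 0.8], [-1.0, -1.0], [-0.6, -0.5], [-0.0, -0.9], [0.7, -0.4], [0.0, 1.8], [-1.1, -0.3], [0.1, 0.0]]
5.9 [np.float64(-68.53188850049756), 0, np.float64(167.06106061972545)] [-504.60338032  508.55237886  251.75381726] [430.27704003   5.39922772 177.06106062] [-20.62 -25.11   3.73] -0.27690080703112013
```

play_rows:
  xyz:
    - [-0.8,-1,0]
    - [-0.8,-1,0]
    - [-0.8,-1,0]
    - [-0.8,-1,0]
    - [-0.8,-1,0]
    - [-0.8,-1,0]
    - [-0.8,-1,0]
    - [-0.8,-1,0]
    - [-0.8,-1,0]
    - [-0.8,-1,0]
    - [-0.8,-1,0]
    - [-0.8,-1,0]
    - [-0.8,-1,0]
    - [-0.8,-1,0]
    - [-0.8,-1,0]
    - [-0.8,-1,0]
    - [-0.8,-1,0]
    - [-0.8,-1,0]
    - [-0.8,-1,0]
    - [-0.8,-1,0]
  rot:
    - [0,0,0]
    - [0,0,0]
    - [0,0,0]
    - [0,0,0]
    - [0,0,0]
    - [0,0,0]
    - [0,0,0]
    - [0,0,0]
    - [0,0,0]
    - [0,0,0]
    - [0,0,0]
    - [0,0,0]
    - [0,0,0]
    - [0,0,0]
    - [0,0,0]
    - [0,0,0]
    - [0,0,0]
    - [0,0,0]
    - [0,0,0]
    - [0,0,0]
  jaw: [1,1,1,1,1,1,1,1,1,1,1,1,1,1,1,1,1,1,1,1]

```text
time: 7.57
tool_pos: [369.7, 127.8, 252.0]
tcp_rot: [[-0.962, 0.273, 0.001], [0.273, 0.962, 0.001], [-0.0, 0.001, -1.0]]
contact_force: [0.9, 0.9, -0.5]
opening: 91.6
grip_force: 0.0
```

play_rows:
  xyz:
    - [-0.77,-0.85,0]
    - [-0.77,-0.85,0]
    - [-0.77,-0.85,0]
    - [-0.77,-0.85,0]
    - [-0.77,-0.85,0]
    - [-0.77,-0.85,0]
    - [0,0,0.95]
    - [0,0,0.95]
    - [0,0,0.95]
    - [0,0,0.9]
    - [0,0,0]
    - [0,0,0]
  rot:
    - [0,0,-0.18]
    - [0,0,0]
    - [0,0,0]
    - [0,0,0]
    - [0,0,0]
    - [0,0,0]
    - [0,0,0]
    - [0,0,0]
    - [0,0,0]
    - [0,0,0]
    - [0,0,0]
    - [0,0,0]
  jaw: [1,1,1,1,1,1,1,1,1,1,1,1]

```text
time: 8.57
tool_pos: [431.4, 6.2, 176.6]
tcp_rot: [[-0.966, 0.259, -0.002], [0.259, 0.966, -0.001], [0.001, -0.001, -1.0]]
contact_force: [1.0, -1.3, -0.2]
opening: 92.2
grip_force: 0.0
```

play_rows:
  xyz:
    - [-0.5,0,0]
    - [-0.3,0,0]
    - [-0.2,0,0]
    - [-0.2,0,0]
    - [-0.2,0,0]
    - [-0.2,0,0]
    - [-0.2,0,0]
    - [-0.2,0,0]
  rot:
    - [0,0,0]
    - [0,0,0]
    - [0,0,0]
    - [0,0,0]
    - [0,0,0]
    - [0,0,0]
    - [0,0,0]
    - [0,0,0]
  jaw: [1,1,1,1,1,1,1,1]

```text
time: 9.23
tool_pos: [470.8, -3.9, 176.9]
tcp_rot: [[-0.966, 0.258, -0.0], [0.258, 0.966, 0.0], [0.0, 0.0, -1.0]]
contact_force: [-3.7, 1.6, 3.1]
opening: 91.7
grip_force: 2.1
```

play_rows:
  xyz:
    - [-0.15,0,0]
    - [-0.15,0,0]
    - [-0.15,0,0]
    - [-0.15,0,0]
  rot:
    - [0,0,0]
    - [0,0,0]
    - [0,0,0]
    - [0,0,0]
  jaw: [1,1,1,1]

```text
time: 9.57
tool_pos: [482.5, -7.1, 176.7]
tcp_rot: [[-0.966, 0.258, 0.0], [0.258, 0.966, 0.0], [-0.0, 0.0, -1.0]]
contact_force: [-4.1, 0.9, 2.9]
opening: 91.7
grip_force: 1.7
```

play_rows:
  xyz:
    - [-0.08,0,0]
    - [-0.08,0,0]
    - [-0.05,0,0]
    - [0,0,0]
  rot:
    - [0,0,0]
    - [0,0,0]
    - [0,0,0]
    - [0,0,0]
  jaw: [1,1,1,1]

```text
time: 9.9
tool_pos: [485.6, -7.9, 176.6]
tcp_rot: [[-0.966, 0.258, -0.002], [0.258, 0.966, 0.0], [0.002, -0.0, -1.0]]
contact_force: [-5.6, 1.1, 3.9]
opening: 92.0
grip_force: 3.1
```

play_rows:
  xyz:
    - [-0.05,0,0]
    - [0,0,0]
  rot:
    - [0,0,0]
    - [0,0,0]
  jaw: [1,1]

```text
time: 10.07
tool_pos: [485.8, -8.0, 176.5]
tcp_rot: [[-0.966, 0.258, -0.003], [0.258, 0.966, 0.001], [0.003, -0.0, -1.0]]
contact_force: [-9.4, 1.7, 6.7]
opening: 91.7
grip_force: 4.5
```

play_rows:
  xyz:
    - [0.3,0,0]
    - [0.9,0,0]
    - [1,0,0]
    - [1,0,0]
    - [0.3,0,0]
  rot:
    - [0,0,0]
    - [0,0,0]
    - [0,0,0]
    - [0,0,0]
    - [0,0,0]
  jaw: [1,1,1,1,1]

```text
time: 10.48
tool_pos: [417.3, 10.0, 176.4]
tcp_rot: [[-0.966, 0.258, -0.001], [0.258, 0.966, 0.0], [0.001, 0.0, -1.0]]
contact_force: [0.1, -0.5, -0.1]
opening: 91.5
grip_force: 0.0
```

Run:
```python
from fit import *
P0=np.load('P.npy');C,med,f=measure(3,P0)
for n in C: cv2.imwrite('pics/%s1.png'%n,C[n]['frame'])
cor=[('top',(130,150,180),243,123.7),('top',(130,-150,180),345,150.7),('top',(0,150,180),229,167.3),('top',(0,-150,180),335.7,195.3),('scene',(0,-150,180),245.3,238.7),('scene',(130,-150,180),275,268.3),('scene',(130,150,180),371,220.7),('scene',(0,150,180),340.7,198.7)]
def res(P):
    r=[proj(C[n],case2w(P,f[l](P)))-v for (n,l),v in med.items()]
    r+=[(proj(C[n],case2w(P,q))-(b,a))*.5 for n,q,a,b in cor]
    t=lev(P[6],18);r.append([np.hypot(P[4]-t[0],P[5]-t[2])-67.3,0])
    r.append([(P[3]-.047)*200,0])
    return np.concatenate(r)
P0[3]=.047;s=least_squares(res,P0,loss='soft_l1');P=s.x
print(np.round(P,3));print(list(med));print(np.round(s.fun.reshape(-1,2),1).tolist())
np.save('P1.npy',P)
st=env.read_state();print(st['time'],np.round(st['tool_pos'],1),np.round(st['contact_force'],1),np.round(st['tcp_rot'],3).tolist())
for n,v in(('scene',[(190,450),(120,320)]),('top',[(210,360),(100,220)])):
    (a,b),(c,d)=v;i=C[n]['frame'][c:d,a:b];cv2.imwrite('pics/%s1c.png'%n,cv2.resize(i,(750,600),interpolation=cv2.INTER_CUBIC))
a=C['scene']['frame'][180:250,250:350];cv2.imwrite('pics/s1c.png',cv2.resize(a,None,fx=7,fy=7,interpolation=cv2.INTER_CUBIC))
```

```text
[ 5.24777e+02 -1.87030e+01 -2.60000e-01  4.60000e-02  6.84620e+01
  2.75139e+02  4.99000e-01]
[('scene', 'seal'), ('scene', 'front_top'), ('scene', 'keeper'), ('scene', 'bar'), ('scene', 'lever_tip'), ('top', 'pivot'), ('top', 'seal'), ('top', 'front_top'), ('top', 'keeper'), ('top', 'bar'), ('top', 'lever_tip'), ('scene', 'pivot')]
[[-0.8, 1.6], [-0.8, -1.2], [0.9, -0.7], [-0.1, -0.8], [-0.2, -0.5], [-0.9, -2.9], [2.6, -0.2], [0.5, 1.1], [-1.0, -0.7], [-1.5, -1.6], [-1.3, 2.3], [4.8, -39.9], [-1.0, -1.6], [-0.7, 0.4], [-0.6, -1.3], [-0.3, -0.8], [-0.4, -0.9], [0.3, -0.5], [-0.4, 1.7], [-1.4, -0.4], [-0.1, 0.0], [-0.1, 0.0]]
12.5833 [419.5   9.7 176.7] [ 0.6 -0.3 -1.1] [[-0.966, 0.258, 0.0], [0.258, 0.966, 0.0], [-0.0, 0.0, -1.0]]
```

View pics/top1c.png

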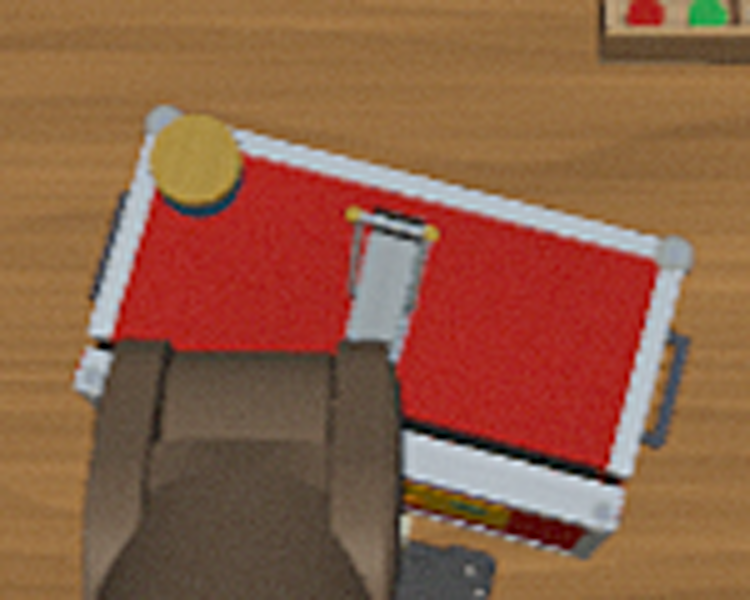

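View pics/s1c.png

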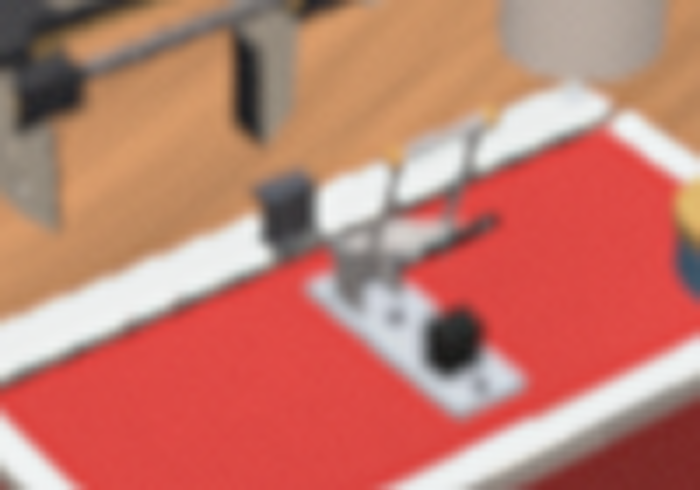

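The front now rests on the seal (there is a thin dark gap line along the case edge). The dome pair centres at about scene (199.4, 313.1) and top (144.7, 288.3), given as row, col.

Run:
```python
from fit import *
P=np.load('P1.npy');C={n:snap(n) for n in('scene','top')}
D={}
for nm,a,b in(('mid',(199.4,313.1),(144.7,288.3)),('L',(196.7,320),(142.8,280.4)),('R',(202.1,306.1),(146.6,296.2)),('net',(198.2,313),(143.7,286.6)),('keeper_s',(180+200/7.,250+287/7.),(180+200/7.,250+287/7.))):
    p,e=tri([ray(C['scene'],a),ray(C['top'],b)]);print(nm,np.round(p,1),e,np.round(w2case(P,p),1));D[nm]=p
print(np.hypot(*(D['L']-D['R'])[:2]),np.arctan2(-(D['L']-D['R'])[0],(D['L']-D['R'])[1]))
st=env.read_state();R=st['tcp_rot'];b=case2w(P,[P[4],0,P[5]]);print('fit bar',b)
t=(D['mid']+b)/2;print('tgt',t+[0,0,20],delta(st['tool_pos'],R,t+[0,0,20]))
print('keeper',case2w(P,front(.047,(-11,0,180.5))),'pivot',case2w(P,(34,0,202)))
```

```text
mid [595.2 -40.1 272.5] [1.3, 1.3] [ 73.5  -2.6 272.5]
L [600.3 -20.5 271.7] [1.3, 1.3] [ 73.4  17.7 271.7]
R [590.1 -59.7 273.4] [1.3, 1.3] [ 73.6 -22.8 273.4]
net [595.3 -37.4 275.1] [0.8, 0.8] [7.290e+01 1.000e-01 2.751e+02]
keeper_s [474.4 -25.4 177.4] [35.0, 35.0] [-47.  -19.4 177.4]
40.469736685643504 -0.2547849092414426
fit bar [590.93344673 -36.32024741 275.13901829]
tgt [593.04600403 -38.21631384 293.84050711] [-9.   -0.08 -5.86]
keeper [504.99844231 -13.43597244 195.78386477] pivot [557.63238366 -27.45225829 202.        ]
```

play_rows:
  xyz:
    - [0,0,-1]
    - [0,0,-1]
    - [0,0,-1]
    - [0,0,-1]
    - [-0.5,0,-1]
    - [-1,0,-1]
    - [-1,0,-1]
    - [-1,0,-1]
    - [-1,0,0]
    - [-1,0,0]
    - [-1,0,0]
    - [-1,-0.05,0]
    - [-1,0,0]
    - [-0.55,0,0]
    - [0,0,0.5]
    - [0,0,0.8]
    - [0,0,0.5]
    - [0,0,0.3]
    - [0,0,0]
  rot:
    - [0,0,0]
    - [0,0,0]
    - [0,0,0]
    - [0,0,0]
    - [0,0,0]
    - [0,0,0]
    - [0,0,0]
    - [0,0,0]
    - [0,0,0]
    - [0,0,0]
    - [0,0,0]
    - [0,0,0]
    - [0,0,0]
    - [0,0,0]
    - [0,0,0]
    - [0,0,0]
    - [0,0,0]
    - [0,0,0]
    - [0,0,0]
  jaw: [1,1,1,1,1,1,1,1,1,1,1,1,1,1,1,1,1,1,1]

```text
time: 14.27
tool_pos: [592.9, -37.6, 293.1]
tcp_rot: [[-0.966, 0.258, -0.003], [0.258, 0.966, 0.0], [0.003, -0.001, -1.0]]
contact_force: [-1.1, -0.3, -0.3]
opening: 92.1
grip_force: 0.0
```

Run:
```python
from fit import *
C={n:snap(n,n+'2.png') for n in('scene','top')}
st=env.read_state();print(st['time'],np.round(st['tool_pos'],1),np.round(st['contact_force'],1))
tip=np.array(st['tool_pos'])-[0,0,25]
r,k=proj(C['scene'],tip+[0,0,10]).astype(int);print(r,k,proj(C['top'],tip))
a=C['scene']['frame'][r-45:r+45,k-55:k+55];cv2.imwrite('pics/s2.png',cv2.resize(a,None,fx=6.5,fy=6.5,interpolation=cv2.INTER_CUBIC))
```

```text
14.3667 [593.9 -37.8 295. ] [ 0.2 -0.3  0.3]
196 312 [145.12914192 287.01483903]
```

View pics/s2.png

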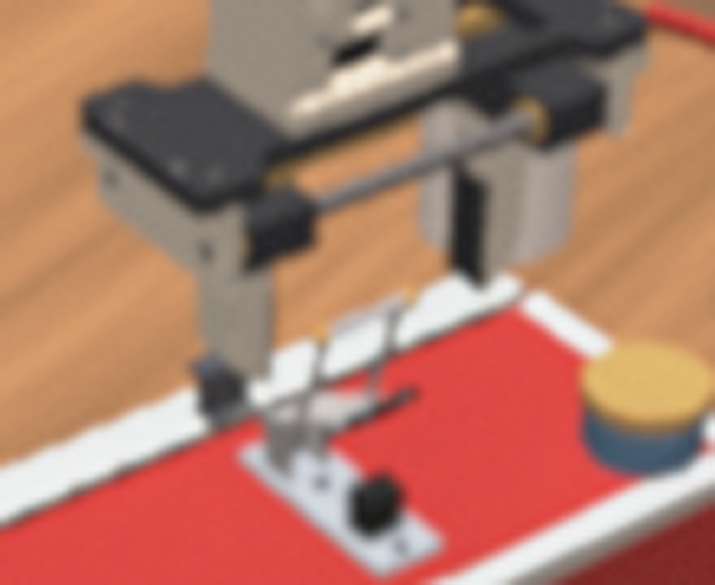

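The fingers straddle the domes with their tips a few mm below the pin (bar mid at crop (365, 313), tip-bottom mid about (360, 328)). Closing gently.

play_rows:
  xyz:
    - [0,0,0]
    - [0,0,0]
    - [0,0,0]
    - [0,0,0]
    - [0,0,0]
    - [0,0,0]
    - [0,0,0]
    - [0,0,0]
  rot:
    - [0,0,0]
    - [0,0,0]
    - [0,0,0]
    - [0,0,0]
    - [0,0,0]
    - [0,0,0]
    - [0,0,0]
    - [0,0,0]
  jaw: [-1,-1,-1,-1,-1,-1,-1,-1]
  newtons: 10

```text
time: 15.03
tool_pos: [594.2, -37.8, 294.8]
tcp_rot: [[-0.966, 0.258, 0.0], [0.258, 0.966, 0.0], [-0.0, 0.0, -1.0]]
contact_force: [0.9, 1.1, 0.4]
opening: 45.1
grip_force: 10.0
```

play_rows:
  xyz:
    - [0,0,0]
    - [0,0,0]
    - [0,0,0.15]
    - [0,0,0]
    - [0,0,0]
    - [0,0,0]
    - [0,0,0]
    - [0,0,0]
  rot:
    - [0,0,0]
    - [0,0,0]
    - [0,0,0]
    - [0,0,0]
    - [0,0,0]
    - [0,0,0]
    - [0,0,0]
    - [0,0,0]
  jaw: [0.2,0.2,0.2,-1,-1,-1,-1,-1]
  newtons: 10

```text
time: 15.7
tool_pos: [594.0, -37.7, 291.5]
tcp_rot: [[-0.966, 0.258, -0.0], [0.258, 0.966, 0.0], [0.001, 0.0, -1.0]]
contact_force: [-0.2, 1.8, -1.4]
opening: 45.5
grip_force: 10.0
```

play_rows:
  xyz:
    - [0.3,0,0]
    - [0.3,0,-0.05]
    - [0.33,0,-0.1]
    - [0.33,0,0.05]
    - [0.33,0,0.05]
    - [0.34,0,0.05]
    - [0.38,0,0.1]
    - [0.38,0,0.15]
    - [0.39,0,0.15]
    - [0.35,0,0.2]
    - [0.35,0,0.2]
    - [0.35,0,0.2]
    - [0,0,0]
  rot:
    - [0,0,0]
    - [0,0,0]
    - [0,0,0]
    - [0,0,0]
    - [0,0,0]
    - [0,0,0]
    - [0,0,0]
    - [0,0,0]
    - [0,0,0]
    - [0,0,0]
    - [0,0,0]
    - [0,0,0]
    - [0,0,0]
  jaw: [-1,-1,-1,-1,-1,-1,-1,-1,-1,-1,-1,-1,-1]

```text
time: 16.78
tool_pos: [512.7, -16.2, 270.8]
tcp_rot: [[-0.966, 0.258, -0.002], [0.258, 0.966, 0.0], [0.002, -0.0, -1.0]]
contact_force: [0.5, 2.0, 0.8]
opening: 44.7
grip_force: 10.0
```

Run:
```python
from fit import *
C={n:snap(n,n+'3.png') for n in('scene','top')}
P=np.load('P1.npy');st=env.read_state();print(st['time'],np.round(st['tool_pos'],1),np.round(st['contact_force'],1),st['opening'],w2case(P,st['tool_pos'])-[34,0,202+17.5])
r,k=proj(C['scene'],np.array(st['tool_pos'])-[0,0,30]).astype(int)
a=C['scene']['frame'][r-40:r+50,k-45:k+65];cv2.imwrite('pics/s3.png',cv2.resize(a,None,fx=6.5,fy=6.5,interpolation=cv2.INTER_CUBIC))
```

```text
16.8833 [513.7 -16.4 271.6] [-1.3  2.2  0.6] 45.37739341821516 [-45.32105509  -0.6750481   52.10258018]
```

View pics/s3.png

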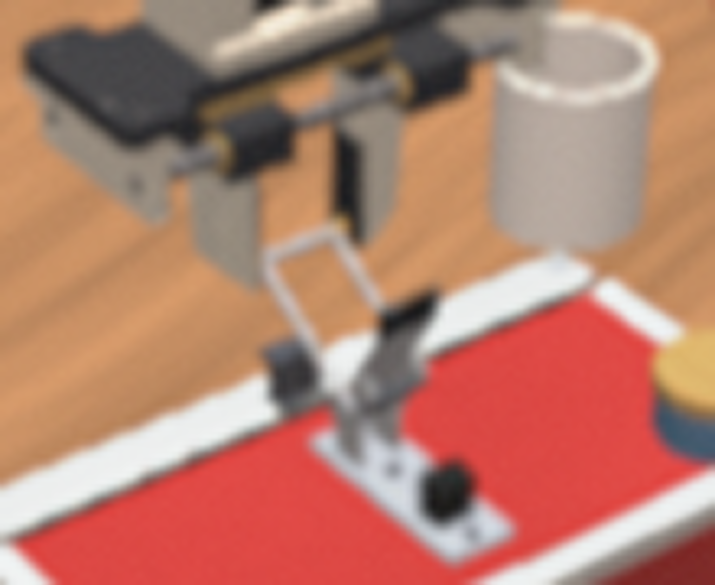

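The loop is held by its domes and the lever follows it upright (pin mid at crop (305, 240), keeper at (290, 375)). Continuing forward and down.

play_rows:
  xyz:
    - [0.33,0,0.4]
    - [0.33,0,0.4]
    - [0.2,0,0.38]
    - [0.17,0,0.38]
    - [0.15,0,0.38]
    - [0,0,0]
  rot:
    - [0,0,0]
    - [0,0,0]
    - [0,0,0]
    - [0,0,0]
    - [0,0,0]
    - [0,0,0]
  jaw: [-1,-1,-1,-1,-1,-1]

```text
time: 17.38
tool_pos: [490.7, -10.4, 231.6]
tcp_rot: [[-0.966, 0.258, -0.002], [0.258, 0.966, -0.0], [0.002, -0.001, -1.0]]
contact_force: [1.3, 2.2, 0.1]
opening: 45.3
grip_force: 10.0
```

Run:
```python
from fit import *
C={n:snap(n,n+'4.png') for n in('scene',)}
P=np.load('P1.npy');st=env.read_state();print(st['time'],np.round(st['tool_pos'],1),np.round(st['contact_force'],1),st['opening'],w2case(P,st['tool_pos'])-[34,0,202+17.5])
r,k=proj(C['scene'],np.array(st['tool_pos'])-[0,0,20]).astype(int);print(r,k)
a=C['scene']['frame'][r-30:r+40,k-35:k+55];cv2.imwrite('pics/s4.png',cv2.resize(a,None,fx=8,fy=8,interpolation=cv2.INTER_CUBIC))
```

```text
17.4333 [490.7 -10.4 232.2] [-0.3  1.6 -0.6] 45.22085268700044 [-69.05550365  -0.72102987  12.67836853]
198 286
```

View pics/s4.png

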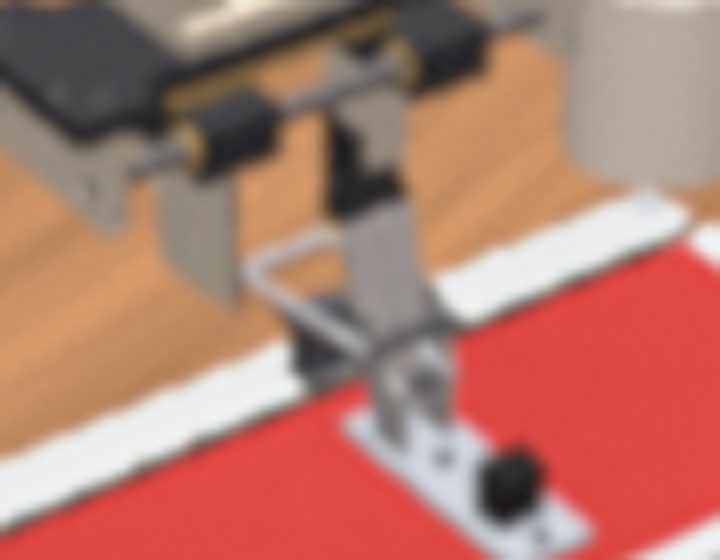

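The lever stands upright, close in front of the palm, with the loop pin at crop (250, 265), just above and outside the keeper at (320, 350). I tilt the tool 10° away for clearance, then go down.

play_rows:
  xyz:
    - [0.08,0,0]
    - [0.07,0,0]
    - [0.01,0,0.22]
    - [0.01,0,0.22]
    - [0.01,0,0.22]
    - [0.01,0,0.22]
    - [0,0,0]
  rot:
    - [0,-1,0]
    - [0,-1,0]
    - [0,0,0]
    - [0,0,0]
    - [0,0,0]
    - [0,0,0]
    - [0,0,0]
  jaw: [-1,-1,-1,-1,-1,-1,-1]

```text
time: 18.02
tool_pos: [491.2, -10.6, 214.4]
tcp_rot: [[-0.952, 0.259, 0.166], [0.255, 0.966, -0.046], [-0.172, -0.001, -0.985]]
contact_force: [-1.0, 3.0, -0.7]
opening: 45.2
grip_force: 10.0
```

play_rows:
  xyz:
    - [0.02,0.05,0.1]
    - [0.02,0,0.1]
    - [0,0,0]
  rot:
    - [0,0,0]
    - [0,0,0]
    - [0,0,0]
  jaw: [-1,-1,-1]

```text
time: 18.27
tool_pos: [491.9, -10.2, 211.3]
tcp_rot: [[-0.951, 0.259, 0.169], [0.255, 0.966, -0.046], [-0.175, -0.001, -0.985]]
contact_force: [1.4, -3.0, 0.5]
opening: 45.4
grip_force: 10.0
```

play_rows:
  xyz:
    - [0.01,0,0.08]
    - [0,0,0]
  rot:
    - [0,0,0]
    - [0,0,0]
  jaw: [-1,-1]

```text
time: 18.43
tool_pos: [491.6, -10.0, 209.8]
tcp_rot: [[-0.951, 0.259, 0.169], [0.255, 0.966, -0.045], [-0.175, -0.0, -0.985]]
contact_force: [1.3, -3.0, 0.1]
opening: 45.2
grip_force: 10.0
```

play_rows:
  xyz:
    - [0.01,-0.03,0.07]
    - [-0.1,0,0.02]
    - [-0.1,0,0.02]
    - [-0.1,0,0.02]
    - [0,0,0]
  rot:
    - [0,0,0]
    - [0,0,0]
    - [0,0,0]
    - [0,0,0]
    - [0,0,0]
  jaw: [-1,-1,-1,-1,-1]

```text
time: 18.85
tool_pos: [496.2, -11.5, 207.5]
tcp_rot: [[-0.952, 0.258, 0.166], [0.254, 0.966, -0.045], [-0.172, -0.001, -0.985]]
contact_force: [-3.3, -0.9, -0.9]
opening: 45.0
grip_force: 10.0
```

play_rows:
  xyz:
    - [-0.08,0,0.01]
    - [0,0,0]
  rot:
    - [0,0,0]
    - [0,0,0]
  jaw: [-1,-1]

```text
time: 19.02
tool_pos: [498.3, -12.0, 208.0]
tcp_rot: [[-0.952, 0.258, 0.167], [0.254, 0.966, -0.045], [-0.173, -0.0, -0.985]]
contact_force: [-3.2, -1.2, -1.7]
opening: 45.3
grip_force: 10.0
```

play_rows:
  xyz:
    - [-0.08,0,0.01]
    - [0,0,0]
  rot:
    - [0,0,0]
    - [0,0,0]
  jaw: [-1,-1]

```text
time: 19.18
tool_pos: [500.0, -12.5, 208.2]
tcp_rot: [[-0.951, 0.258, 0.168], [0.254, 0.966, -0.045], [-0.173, -0.0, -0.985]]
contact_force: [-3.8, -0.9, -1.1]
opening: 45.3
grip_force: 10.0
```

play_rows:
  xyz:
    - [-0.06,0,0.01]
    - [0,0,0]
  rot:
    - [0,0,0]
    - [0,0,0]
  jaw: [-1,-1]

```text
time: 19.35
tool_pos: [501.3, -12.8, 208.3]
tcp_rot: [[-0.951, 0.258, 0.168], [0.254, 0.966, -0.045], [-0.174, 0.0, -0.985]]
contact_force: [-4.0, -1.4, -1.6]
opening: 45.4
grip_force: 10.0
```

play_rows:
  xyz:
    - [-0.06,0,0.01]
    - [0,0,0]
  rot:
    - [0,0,0]
    - [0,0,0]
  jaw: [-1,-1]

```text
time: 19.52
tool_pos: [502.0, -13.0, 208.1]
tcp_rot: [[-0.952, 0.258, 0.167], [0.254, 0.966, -0.045], [-0.173, -0.0, -0.985]]
contact_force: [-5.6, -1.3, -1.2]
opening: 44.9
grip_force: 10.0
```

play_rows:
  xyz:
    - [-0.06,0,0.01]
    - [0,0,0]
  rot:
    - [0,0,0]
    - [0,0,0]
  jaw: [-1,-1]

```text
time: 19.68
tool_pos: [502.4, -13.1, 207.8]
tcp_rot: [[-0.952, 0.258, 0.165], [0.254, 0.966, -0.044], [-0.171, -0.0, -0.985]]
contact_force: [-7.6, -0.3, -0.5]
opening: 45.3
grip_force: 10.0
```

play_rows:
  xyz:
    - [0.01,0,-0.1]
    - [-0.02,0,-0.07]
    - [0,0,0]
  rot:
    - [0,0,0]
    - [0,0,0]
    - [0,0,0]
  jaw: [-1,-1,-1]

```text
time: 19.93
tool_pos: [502.1, -13.1, 211.2]
tcp_rot: [[-0.952, 0.258, 0.165], [0.254, 0.966, -0.045], [-0.171, -0.0, -0.985]]
contact_force: [-7.5, -0.5, -2.0]
opening: 45.0
grip_force: 10.0
```

play_rows:
  xyz:
    - [-0.02,0,-0.08]
    - [0,0,0]
  rot:
    - [0,0,0]
    - [0,0,0]
  jaw: [-1,-1]

```text
time: 20.1
tool_pos: [502.0, -13.0, 212.8]
tcp_rot: [[-0.952, 0.258, 0.165], [0.254, 0.966, -0.045], [-0.171, -0.0, -0.985]]
contact_force: [-7.2, -0.0, -1.5]
opening: 45.1
grip_force: 10.0
```

play_rows:
  xyz:
    - [-0.01,0,-0.06]
    - [0,0,0]
  rot:
    - [0,0,0]
    - [0,0,0]
  jaw: [-1,-1]

```text
time: 20.27
tool_pos: [502.0, -13.0, 213.9]
tcp_rot: [[-0.952, 0.258, 0.165], [0.254, 0.966, -0.045], [-0.171, -0.0, -0.985]]
contact_force: [-7.8, 0.8, -1.8]
opening: 45.3
grip_force: 10.0
```

play_rows:
  xyz:
    - [-0.01,0,-0.06]
    - [0,0,0]
  rot:
    - [0,0,0]
    - [0,0,0]
  jaw: [-1,-1]

```text
time: 20.43
tool_pos: [501.9, -13.0, 215.1]
tcp_rot: [[-0.952, 0.258, 0.165], [0.254, 0.966, -0.045], [-0.171, -0.0, -0.985]]
contact_force: [-7.4, -0.3, -1.7]
opening: 44.6
grip_force: 10.0
```

play_rows:
  xyz:
    - [-0.01,0,-0.06]
    - [0,0,0]
  rot:
    - [0,0,0]
    - [0,0,0]
  jaw: [-1,-1]

```text
time: 20.6
tool_pos: [502.7, -13.1, 216.7]
tcp_rot: [[-0.952, 0.258, 0.167], [0.254, 0.966, -0.045], [-0.172, -0.0, -0.985]]
contact_force: [-7.6, -1.1, 0.6]
opening: 45.3
grip_force: 10.0
```

play_rows:
  xyz:
    - [-0.01,0,-0.06]
    - [0,0,0]
  rot:
    - [0,0,0]
    - [0,0,0]
  jaw: [-1,-1]

```text
time: 20.77
tool_pos: [502.5, -13.2, 217.5]
tcp_rot: [[-0.952, 0.258, 0.166], [0.254, 0.966, -0.045], [-0.172, -0.001, -0.985]]
contact_force: [-2.8, -0.7, -10.4]
opening: 45.5
grip_force: 10.0
```

Run:
```python
from fit import *
C={n:snap(n,n+'5.png') for n in('scene',)}
st=env.read_state();print(st['time'],np.round(st['tool_pos'],1),np.round(st['contact_force'],1))
a=C['scene']['frame'][165:235,250:340];cv2.imwrite('pics/s5.png',cv2.resize(a,None,fx=8,fy=8,interpolation=cv2.INTER_CUBIC))
```

```text
20.8167 [502.5 -13.1 217.5] [-3.3  0.3 -9.5]
```

View pics/s5.png

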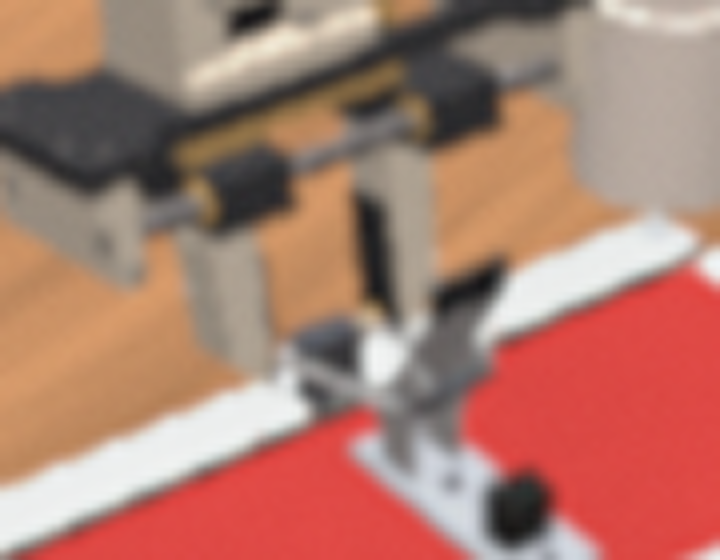

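Contact on the lip: −10 N in z with the pin against the upright, and the picture shows the pin at the keeper (crop (310, 350)). Releasing.

play_rows:
  xyz:
    - [0,0,0.03]
    - [0,0,0]
    - [0,0,0]
    - [0,0,0]
    - [0,0,0]
    - [0,0,-0.2]
    - [0,0,-0.6]
    - [0,0,-1]
    - [0,0,-1]
    - [0,0,-1]
    - [0,0,-1]
    - [0,0,0]
  rot:
    - [0,0,0]
    - [0,0,0]
    - [0,0,0]
    - [0,0,0]
    - [0,0,0]
    - [0,0,0]
    - [0,0,0]
    - [0,0,0]
    - [0,0,0]
    - [0,0,0]
    - [0,0,0]
    - [0,0,0]
  jaw: [-1,-1,0.1,0.4,0.6,0.6,0.6,0.6,0.6,0.6,0.6,0.6]

```text
time: 21.82
tool_pos: [489.2, -8.9, 316.5]
tcp_rot: [[-0.95, 0.258, 0.175], [0.255, 0.966, -0.043], [-0.18, 0.004, -0.984]]
contact_force: [0.9, 0.4, 0.6]
opening: 73.5
grip_force: 0.0
```

Run:
```python
from fit import *
P=np.load('P1.npy');C={n:snap(n,n+'6.png') for n in('scene','top')}
for l in('bar','lever_tip','keeper','pivot'):
    for n in C:
        p=env.pinpoint(n,l);print(n,l,[(np.round(q['at'],1).tolist(),round(q['score'],2)) for q in p[:1]])
for t in(.9,1.05,1.2,1.35,1.5): print(t,[np.round(proj(C[n],case2w(P,lev(t,64,10))),1).tolist() for n in C])
for q in(front(.047,(-11,0,180.5)),(34,0,202)): print([np.round(proj(C[n],case2w(P,q)),1).tolist() for n in C])
st=env.read_state();print(st['time'],np.round(st['tool_pos'],1),np.round(st['contact_force'],1),w2case(P,st['tool_pos']))
a=C['scene']['frame'][170:235,260:340];cv2.imwrite('pics/s6.png',cv2.resize(a,None,fx=9,fy=9,interpolation=cv2.INTER_CUBIC))
```

```text
scene bar [([207.3, 288.3], 0.57)]
top bar []
scene lever_tip [([199.2, 305.9], 0.72)]
top lever_tip []
scene keeper [([205.2, 287.8], 0.63)]
top keeper []
scene pivot [([219.8, 301.8], 0.9)]
top pivot [([165.6, 285.0], 0.62)]
0.9 [[202.7, 311.3], [148.6, 286.1]]
1.05 [[199.4, 309.0], [151.4, 285.2]]
1.2 [[196.6, 306.6], [154.6, 284.2]]
1.35 [[194.3, 304.1], [158.1, 283.2]]
1.5 [[192.4, 301.6], [161.7, 282.1]]
[[206.8, 289.6], [186.3, 277.6]]
[[215.3, 302.6], [166.3, 283.0]]
22.3167 [487.1  -9.1 311.7] [-0.3  1.2 -0.5] [-38.89517432  -0.39600971 311.663105  ]
```

View pics/s6.png

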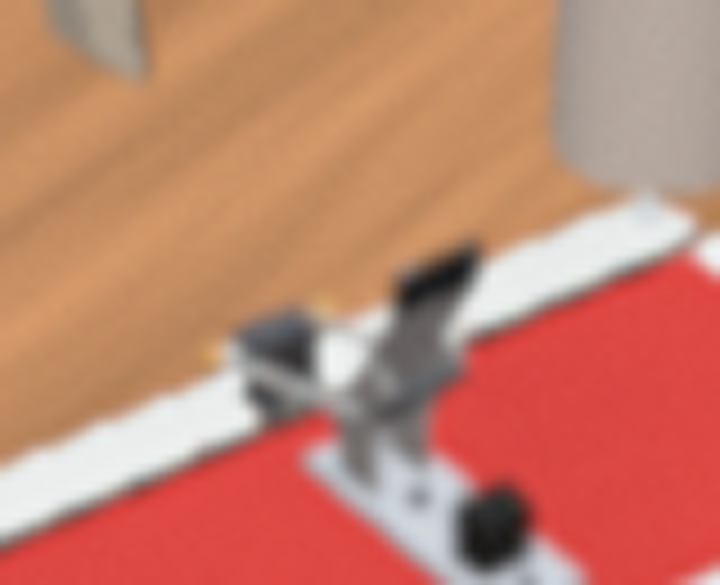

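The pin is under the lip with both domes beside the keeper (crop (215, 352) and (322, 312)), and the lever stands at about 1.1 rad. I straighten the tool, close the fingers and move in front of the lever.

play_rows:
  xyz:
    - [0,0,0]
    - [0,0,0]
    - [-1,0,0]
    - [-1,0,0]
    - [-1,0,0]
    - [0,0,0.5]
    - [0,0,0.5]
    - [0,0,0.3]
    - [0,0,0]
    - [0,0,0]
  rot:
    - [0,1,0]
    - [0,1,0]
    - [0,0,0]
    - [0,0,0]
    - [0,0,0]
    - [0,0,0]
    - [0,0,0]
    - [0,0,0]
    - [0,0,0]
    - [0,0,0]
  jaw: [-1,-1,-1,-1,-1,-1,-1,-1,-1,-1]

```text
time: 23.15
tool_pos: [544.2, -24.2, 285.7]
tcp_rot: [[-0.966, 0.258, -0.001], [0.258, 0.966, 0.0], [0.001, 0.0, -1.0]]
contact_force: [-0.3, 0.1, 0.2]
opening: 11.2
grip_force: 0.0
```

Run:
```python
from fit import *
P=np.load('P1.npy');st=env.read_state();print(st['time'],np.round(st['tool_pos'],1),np.round(st['contact_force'],1),st['opening'],w2case(P,st['tool_pos']),np.round(st['tcp_rot'],3).tolist())
```

```text
23.15 [544.2 -24.2 285.7] [-0.3  0.1  0.2] 11.220914534545821 [ 2.02005114e+01 -2.59345985e-01  2.85731859e+02] [[-0.966, 0.258, -0.001], [0.258, 0.966, 0.0], [0.001, 0.0, -1.0]]
```

play_rows:
  xyz:
    - [-0.3,0,0.12]
    - [-0.3,0,0.12]
    - [-0.15,0,0.04]
    - [-0.15,0,0.04]
    - [-0.12,0,0.03]
    - [-0.12,0,0.03]
    - [0,0,0]
  rot:
    - [0,0,0]
    - [0,0,0]
    - [0,0,0]
    - [0,0,0]
    - [0,0,0]
    - [0,0,0]
    - [0,0,0]
  jaw: [-1,-1,-1,-1,-1,-1,-1]

```text
time: 23.73
tool_pos: [567.4, -30.5, 278.3]
tcp_rot: [[-0.966, 0.258, -0.0], [0.258, 0.966, -0.0], [0.0, -0.0, -1.0]]
contact_force: [-0.4, 0.4, 0.2]
opening: 0.1
grip_force: 0.1
```

play_rows:
  xyz:
    - [-0.12,0,0.05]
    - [-0.12,0,0.05]
    - [0,0,0]
  rot:
    - [0,0,0]
    - [0,0,0]
    - [0,0,0]
  jaw: [-1,-1,-1]

```text
time: 23.98
tool_pos: [571.9, -31.6, 276.3]
tcp_rot: [[-0.966, 0.258, -0.001], [0.258, 0.966, 0.0], [0.001, -0.0, -1.0]]
contact_force: [-1.9, 0.3, 0.4]
opening: 0.5
grip_force: 0.8
```

play_rows:
  xyz:
    - [-0.12,0,0.07]
    - [-0.12,0,0.07]
    - [0,0,0]
  rot:
    - [0,0,0]
    - [0,0,0]
    - [0,0,0]
  jaw: [-1,-1,-1]

```text
time: 24.23
tool_pos: [576.6, -32.9, 273.4]
tcp_rot: [[-0.966, 0.258, -0.0], [0.258, 0.966, -0.0], [0.0, -0.0, -1.0]]
contact_force: [-2.1, 1.4, 0.3]
opening: 0.0
grip_force: 1.0
```

play_rows:
  xyz:
    - [-0.12,0,0.08]
    - [-0.12,0,0.08]
    - [0,0,0]
  rot:
    - [0,0,0]
    - [0,0,0]
    - [0,0,0]
  jaw: [-1,-1,-1]

```text
time: 24.48
tool_pos: [581.2, -34.1, 270.1]
tcp_rot: [[-0.966, 0.258, -0.001], [0.258, 0.966, -0.0], [0.0, -0.0, -1.0]]
contact_force: [-2.1, 0.6, 0.3]
opening: 0.6
grip_force: 1.2
```

Run:
```python
from fit import *
C={n:snap(n,n+'7.png') for n in('scene',)}
for l in('bar','keeper','front_top'):
    p=env.pinpoint('scene',l);print(l,[(np.round(q['at'],1).tolist(),round(q['score'],2)) for q in p[:1]])
a=C['scene']['frame'][170:235,255:335];cv2.imwrite('pics/s7.png',cv2.resize(a,None,fx=9,fy=9,interpolation=cv2.INTER_CUBIC))
```

```text
bar [([208.2, 289.5], 0.53)]
keeper [([206.9, 290.1], 0.89)]
front_top [([213.0, 289.3], 0.94)]
```

View pics/s7.png

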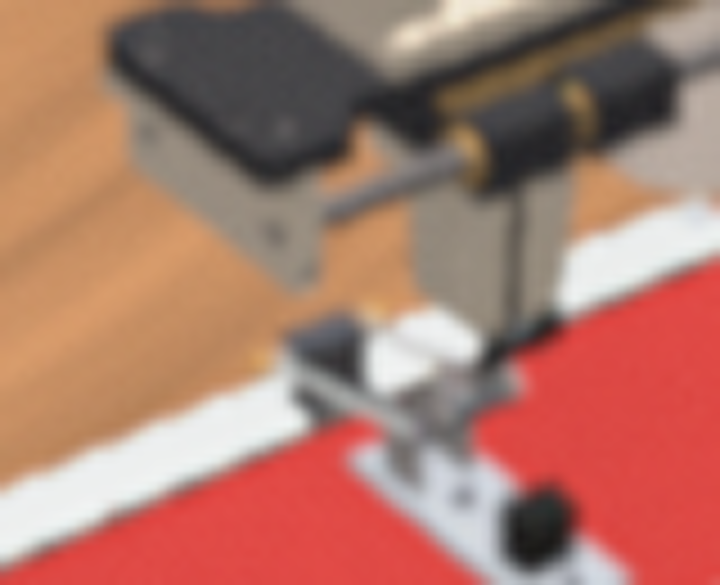

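The loop is still hooked (domes at crop (262, 358) and (372, 310) beside the keeper) and the fingers bear on the lever face. Continuing along the arc.

play_rows:
  xyz:
    - [-0.1,0,0.09]
    - [-0.1,0,0.09]
    - [0,0,0]
  rot:
    - [0,0,0]
    - [0,0,0]
    - [0,0,0]
  jaw: [-1,-1,-1]

```text
time: 24.93
tool_pos: [585.2, -35.2, 266.6]
tcp_rot: [[-0.966, 0.258, -0.0], [0.258, 0.966, -0.0], [0.0, -0.0, -1.0]]
contact_force: [-2.5, 1.0, 0.1]
opening: 0.4
grip_force: 1.2
```

play_rows:
  xyz:
    - [-0.1,0,0.1]
    - [-0.1,0,0.1]
    - [0,0,0]
  rot:
    - [0,0,0]
    - [0,0,0]
    - [0,0,0]
  jaw: [-1,-1,-1]

```text
time: 25.18
tool_pos: [589.0, -36.2, 262.4]
tcp_rot: [[-0.966, 0.258, -0.0], [0.258, 0.966, -0.0], [0.0, -0.0, -1.0]]
contact_force: [-3.7, 1.4, 0.9]
opening: 0.6
grip_force: 1.0
```

play_rows:
  xyz:
    - [-0.09,0,0.11]
    - [-0.08,0,0.11]
    - [0,0,0]
  rot:
    - [0,0,0]
    - [0,0,0]
    - [0,0,0]
  jaw: [-1,-1,-1]

```text
time: 25.43
tool_pos: [592.4, -37.1, 258.1]
tcp_rot: [[-0.966, 0.258, 0.0], [0.258, 0.966, -0.0], [-0.0, -0.0, -1.0]]
contact_force: [-2.0, 0.7, 0.5]
opening: 0.6
grip_force: 0.7
```

play_rows:
  xyz:
    - [-0.07,0,0.11]
    - [-0.07,0,0.12]
    - [0,0,0]
  rot:
    - [0,0,0]
    - [0,0,0]
    - [0,0,0]
  jaw: [-1,-1,-1]

```text
time: 25.68
tool_pos: [595.3, -37.9, 253.6]
tcp_rot: [[-0.966, 0.258, 0.001], [0.258, 0.966, -0.0], [-0.001, -0.0, -1.0]]
contact_force: [0.3, -0.3, 0.1]
opening: 0.6
grip_force: 0.3
```

Run:
```python
from fit import *
P=np.load('P1.npy');C={n:snap(n,n+'8.png') for n in('scene','top')}
for l in('lever_tip','bar','keeper','front_top'):
  for n in C:
    p=env.pinpoint(n,l);print(n,l,[(np.round(q['at'],1).tolist(),round(q['score'],2)) for q in p[:2]])
for t in(0,.2,.4,.6,.8): print(t,[np.round(proj(C[n],case2w(P,lev(t,64,10))),1).tolist() for n in C])
for l in(.047,.03,.012): print(l,[np.round(proj(C[n],case2w(P,front(l,(-22,0,164)))),1).tolist() for n in C])
print(np.round(proj(C['scene'],np.array(env.read_state()['tool_pos'])-[0,0,25]),1))
```

```text
scene lever_tip [([215.4, 315.2], 0.45)]
top lever_tip []
scene bar [([205.7, 381.4], 0.69), ([207.2, 286.9], 0.38)]
top bar []
scene keeper [([206.9, 293.5], 0.85)]
top keeper [([189.0, 278.6], 0.57)]
scene front_top []
top front_top [([188.7, 274.8], 0.91)]
0 [[225.2, 319.2], [142.6, 289.4]]
0.2 [[220.3, 318.5], [142.2, 289.1]]
0.4 [[215.1, 317.1], [142.9, 288.6]]
0.6 [[209.9, 315.2], [144.5, 287.8]]
0.8 [[205.0, 312.7], [147.0, 286.7]]
0.047 [[210.3, 287.3], [191.2, 276.7]]
0.03 [[210.7, 288.0], [190.2, 277.0]]
0.012 [[211.1, 288.6], [189.1, 277.3]]
[214.2 312.6]
```

Run:
```python
import cv2,numpy as np
for n in('scene6','scene7','scene8'):
    im=cv2.imread(f'pics/{n}.png');h=cv2.cvtColor(im,cv2.COLOR_BGR2HSV).astype(int)
    m=((h[...,0]>=15)&(h[...,0]<=30)&(h[...,1]>90)).astype(np.uint8)
    m[:185]=0;m[235:]=0;m[:,:265]=0;m[:,340:]=0
    k,_,s,c=cv2.connectedComponentsWithStats(m)
    print(n,[(np.round(c[i][::-1],1).tolist(),int(s[i,4])) for i in range(1,k)])
    # seal gap: profile across front/case boundary, brightness by row at cols left/right of latch
    for col in (262,330): print(col,im[190:245,col].mean(1).astype(int).tolist()[::2])
```

```text
scene6 [([203.5, 295.5], 4), ([209.2, 282.6], 5)]
262 [149, 144, 135, 138, 144, 148, 147, 154, 158, 152, 145, 145, 142, 139, 135, 171, 232, 236, 238, 195, 107, 119, 119, 119, 118, 119, 119, 118]
330 [169, 194, 226, 236, 211, 104, 118, 119, 120, 119, 119, 119, 119, 119, 119, 119, 118, 119, 120, 120, 119, 119, 116, 127, 208, 237, 211, 134]
scene7 [([187.1, 307.1], 15), ([203.6, 296.2], 5), ([209.5, 283.5], 4)]
262 [151, 145, 138, 142, 148, 150, 151, 157, 158, 152, 147, 145, 143, 139, 138, 154, 227, 238, 239, 225, 127, 120, 120, 120, 120, 119, 120, 120]
330 [169, 182, 230, 237, 226, 128, 118, 122, 121, 122, 122, 122, 121, 122, 120, 122, 121, 121, 119, 120, 119, 120, 118, 129, 211, 239, 216, 137]
scene8 [([190.4, 312.7], 57), ([188.5, 321.5], 4), ([192.2, 323.4], 5), ([204.0, 297.0], 1), ([209.8, 283.4], 5)]
262 [151, 145, 138, 142, 147, 151, 153, 156, 160, 155, 147, 147, 144, 142, 138, 157, 231, 239, 238, 223, 136, 120, 121, 121, 121, 120, 120, 121]
330 [38, 56, 187, 237, 235, 158, 119, 123, 123, 122, 123, 121, 122, 121, 121, 122, 121, 122, 121, 121, 121, 120, 118, 130, 211, 240, 216, 137]
```

Domes stay at the keeper and the gap at the seal is narrowing, so the latch is drawing tight. Pressing on.

play_rows:
  xyz:
    - [-0.06,0,0.12]
    - [-0.05,0,0.12]
    - [0,0,0]
  rot:
    - [0,0,0]
    - [0,0,0]
    - [0,0,0]
  jaw: [-1,-1,-1]

```text
time: 26.43
tool_pos: [596.9, -38.3, 248.5]
tcp_rot: [[-0.966, 0.258, -0.001], [0.258, 0.966, -0.0], [0.0, -0.0, -1.0]]
contact_force: [0.3, -0.1, -1.2]
opening: 0.6
grip_force: 0.0
```

play_rows:
  xyz:
    - [-0.05,0,0.12]
    - [-0.04,0,0.12]
    - [0,0,0]
  rot:
    - [0,0,0]
    - [0,0,0]
    - [0,0,0]
  jaw: [-1,-1,-1]

```text
time: 26.68
tool_pos: [598.6, -38.7, 243.7]
tcp_rot: [[-0.966, 0.258, -0.001], [0.258, 0.966, -0.0], [0.001, -0.0, -1.0]]
contact_force: [-0.2, 0.5, 0.1]
opening: 0.4
grip_force: 0.0
```

play_rows:
  xyz:
    - [0,0,0.12]
    - [0,0,0.12]
    - [0,0,0.1]
    - [0,0,0]
  rot:
    - [0,0,0]
    - [0,0,0]
    - [0,0,0]
    - [0,0,0]
  jaw: [-1,-1,-1,-1]

```text
time: 27.02
tool_pos: [598.4, -38.7, 237.0]
tcp_rot: [[-0.966, 0.258, -0.001], [0.258, 0.966, 0.0], [0.001, -0.0, -1.0]]
contact_force: [-0.5, -0.3, -0.1]
opening: 0.3
grip_force: 0.0
```

play_rows:
  xyz:
    - [0,0,0.07]
    - [0,0,0]
  rot:
    - [0,0,0]
    - [0,0,0]
  jaw: [-1,-1]

```text
time: 27.18
tool_pos: [598.6, -38.8, 235.9]
tcp_rot: [[-0.966, 0.258, -0.0], [0.258, 0.966, 0.0], [0.0, -0.0, -1.0]]
contact_force: [0.5, 0.5, 0.2]
opening: 0.3
grip_force: 0.0
```

Continue until it touches, in small steps.

play_rows:
  xyz:
    - [0,0,0.07]
    - [0,0,0.05]
    - [0,0,0]
  rot:
    - [0,0,0]
    - [0,0,0]
    - [0,0,0]
  jaw: [-1,-1,-1]

```text
time: 27.43
tool_pos: [598.8, -38.8, 234.3]
tcp_rot: [[-0.966, 0.258, 0.001], [0.258, 0.966, 0.0], [-0.001, 0.0, -1.0]]
contact_force: [-1.7, 0.0, 5.4]
opening: 0.7
grip_force: 2.3
```

play_rows:
  xyz:
    - [0,0,0.06]
    - [0,0,0]
  rot:
    - [0,0,0]
    - [0,0,0]
  jaw: [-1,-1]

```text
time: 27.6
tool_pos: [598.9, -38.9, 234.1]
tcp_rot: [[-0.966, 0.258, 0.001], [0.258, 0.966, 0.001], [-0.001, 0.001, -1.0]]
contact_force: [-4.6, 1.0, 13.2]
opening: -0.0
grip_force: 6.8
```

Contact exactly at the shut height. Retreating and checking.

play_rows:
  xyz:
    - [0,0,-0.3]
    - [0,0,-0.8]
    - [0,0,-1]
    - [0,0,-1]
    - [0,0,-1]
    - [0,0,-1]
    - [0,0,-1]
    - [1,0,-1]
    - [1,0,0]
    - [1,0,0]
    - [1,0,0]
    - [1,0,0]
    - [1,0,0]
    - [1,0,0]
    - [1,0,0]
    - [1,0,0]
    - [0,0,0]
  rot:
    - [0,0,0]
    - [0,0,0]
    - [0,0,0]
    - [0,0,0]
    - [0,0,0]
    - [0,0,0]
    - [0,0,0]
    - [0,0,0]
    - [0,0,0]
    - [0,0,0]
    - [0,0,0]
    - [0,0,0]
    - [0,0,0]
    - [0,0,0]
    - [0,0,0]
    - [0,0,0]
    - [0,0,0]
  jaw: [-1,-1,-1,-1,-1,-1,-1,-1,-1,-1,-1,-1,-1,-1,-1,-1,-1]

```text
time: 29.02
tool_pos: [422.1, 8.2, 374.7]
tcp_rot: [[-0.966, 0.257, -0.001], [0.257, 0.966, 0.002], [0.001, 0.001, -1.0]]
contact_force: [0.5, 0.1, 0.1]
opening: 0.2
grip_force: 0.0
```

Run:
```python
from fit import *
P=np.load('P1.npy');C={n:snap(n,n+'9.png') for n in('scene','top')}
for l in('lever_tip','bar','keeper','front_top','tin'):
  for n in C:
    p=env.pinpoint(n,l);print(n,l,[(np.round(q['at'],1).tolist(),round(q['score'],2)) for q in p[:2]])
for t in(0,.2,.4): print(t,[np.round(proj(C[n],case2w(P,lev(t,64,10))),1).tolist() for n in C])
k=[front(.02,(-11,y,180.5)) for y in(-20,0,20)]
print('keeper/domes',[np.round(proj(C['scene'],case2w(P,q)),1).tolist() for q in k])
for n in('scene0','scene6','scene8','scene9'):
    im=cv2.imread(f'pics/{n}.png');h=cv2.cvtColor(im,cv2.COLOR_BGR2HSV).astype(int)
    m=((h[...,0]>=15)&(h[...,0]<=30)&(h[...,1]>90)).astype(np.uint8)
    z=np.zeros_like(m);z[195:216,275:305]=m[195:216,275:305]
    q,_,s,c=cv2.connectedComponentsWithStats(z);print(n,[(np.round(c[i][::-1],1).tolist(),int(s[i,4])) for i in range(1,q)])
    print(im[224:236,262].mean(1).astype(int).tolist(),im[194:206,330].mean(1).astype(int).tolist())
st=env.read_state();print(st['time'],np.round(st['tool_pos']),np.round(st['contact_force'],1))
```

```text
scene lever_tip [([220.8, 316.6], 0.73), ([204.2, 288.9], 0.65)]
top lever_tip [([143.7, 288.4], 0.41)]
scene bar [([207.9, 287.7], 0.59)]
top bar []
scene keeper [([206.9, 288.0], 0.71)]
top keeper []
scene front_top [([212.8, 288.6], 0.63)]
top front_top []
scene tin [([216.5, 356.1], 0.64)]
top tin [([135.8, 248.6], 0.39)]
0 [[225.2, 319.2], [142.6, 289.4]]
0.2 [[220.3, 318.5], [142.2, 289.1]]
0.4 [[215.1, 317.1], [142.9, 288.6]]
keeper/domes [[210.3, 284.3], [207.6, 290.8], [204.9, 297.2]]
scene0 []
[88, 84, 84, 83, 78, 78, 96, 114, 119, 118, 118, 117] [143, 146, 144, 139, 129, 112, 101, 108, 117, 120, 119, 119]
scene6 [([203.5, 295.5], 4), ([209.2, 282.6], 5)]
[236, 237, 238, 232, 195, 134, 107, 113, 119, 119, 119, 120] [226, 232, 236, 234, 211, 147, 104, 107, 118, 120, 119, 119]
scene8 [([204.0, 297.0], 1), ([209.8, 283.4], 5)]
[239, 238, 238, 237, 223, 178, 136, 120, 120, 121, 121, 121] [187, 232, 237, 238, 235, 210, 158, 126, 119, 122, 123, 123]
scene9 [([204.0, 296.5], 2), ([209.5, 283.5], 4)]
[235, 235, 236, 236, 224, 179, 133, 116, 116, 118, 118, 118] [225, 232, 233, 235, 230, 195, 140, 112, 116, 119, 119, 120]
29.6167 [425.   8. 374.] [ 0.7  0.8 -0.4]
```

Run:
```python
from fit import *
for i in range(3):
    c=snap('scene');print([(np.round(q['at'],1).tolist(),round(q['score'],2)) for q in env.pinpoint('scene','lever_tip')[:1]])
    t=snap('top');print([(np.round(q['at'],1).tolist(),round(q['score'],2)) for q in env.pinpoint('top','lever_tip')[:1]])
for n,im in(('6',cv2.imread('pics/scene6.png')),('now',c['frame'])):
    g=im[206:240:1,292:332].astype(int)
    print(n)
    for r,row in zip(range(206,240),g): print(r,''.join('#' if p.max()<70 else ('.' if p[2]>150 and p[1]<110 else ('o' if p.max()<150 else '+')) for p in row))
P=np.load('P1.npy')
for q in((34,0,202),lev(0,67,10,13),lev(0,67,10,-13),lev(0,40,7,-13),lev(.25,67,10,0),lev(.25,67,10,-13)): print(np.round(proj(c,case2w(P,q)),1))
print(env.read_state()['time'])
```

```text
[([224.7, 317.9], 0.54)]
[([139.6, 288.3], 0.43)]
[([223.2, 319.1], 0.76)]
[([141.7, 289.6], 0.61)]
[([221.6, 317.3], 0.81)]
[([141.6, 290.1], 0.36)]
6
206 ooo++++++++oooooo+++++o+................
207 ooo++++++++oooooo++++oo.................
208 ##o+++++++oooooooo++....................
209 ##o++++++oooooooooo+....................
210 ##o++++++oooooooooo.....................
211 ooo++++++oooooooooo.....................
212 ooo+++++ooooooooooo.....................
213 o++++++oooooooooo.......................
214 ooo++++ooooooooo........................
215 ooo++++ooooooooo........................
216 o....+ooooooooo.........................
217 ......ooooooooo.........................
218 .....+ooooooooo.........................
219 ..++++oooo++ooo.........................
220 ..++++oooo+++oo++.......................
221 .+++++oooo+++++++++.....................
222 ..+++++ooo++++++++++....................
223 ...+++++o++++++++++++...................
224 ....+++++++++++++++++ooooo..............
225 .....++++++++++++++oooo##oo.............
226 ......+++++++++++++o######o.............
227
[... 1507 characters left out ...]
++o+ooo###oo...........
227 ........++++++++++oooo####oo............
228 .........+++++++++oo######o.............
229 ..........++++++++oo######o.............
230 ...........+++++++oo######o+++..........
231 ............++++++oo#####oo++++.........
232 ..............+++++oo##ooo++++++........
233 ...............+++++oooo+++++++++.......
234 ................+++++++++++++++++.......
235 .................++++++++++++++++.......
236 ..................++++++++++++++........
237 ....................++++++++++........++
238 .....................+++++++........++++
239 ......................+++........+++++++
[215.3 302.6]
[223.9 324.3]
[227.9 315.6]
[223.1 308.5]
[219.4 319. ]
[221.4 314.6]
30.2167
```

```bash
python3 -c "
from workcell import env
print(env.close_job())"
```

```text
the job is handed in; nothing more can be done
None
```

I handed the job in at about 30 s of the 61 s allowed: the front was pushed onto the seal, the loop is hooked under the keeper, and the lever is shut over centre and stayed down after the arm backed away; the highest force reading was about 14 N, when touching the shut lever, and the only other object I rechecked was the tin, which was still in place in the top view.

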